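Lock the breakfast jug and take its temperature

ROBOT

A 6-joint arm with a two-finger parallel gripper is mounted at the origin on the work surface. World frame = base frame: x ahead of the robot, y to its left, z up, the work surface at z = 0. Lengths are in m, angles in rad, forces in N, time in s.
With the tool pointing down it reaches from about 0.35 to 1 m from the base axis. Payload 7.1 kg.
Tool frame: the origin (TCP) lies between the finger pads; the fingertips stand 25 mm ahead of it and the grasp point (between the pads) lies 6 mm ahead of it (bot.tcp_to_tips is the distance from the TCP to the fingertips, in m); z points along the fingers, y is the line along which they close (so a half turn about z gives the same grasp; the last joint's range is limited). The gripper opens to 85 mm and grips with 20 to 120 N. Pads are 22 mm wide; open, the fingers measure 114 mm over their backs; the gripper's body (76 mm by 85 mm) begins 54 mm behind the grasp point. The pads swing forward as they close: fully open they stand 13 mm farther back than shut.
Start: joints at [1.19, 0.423, 1.63, -0, 1.089, -0.019], TCP at [0.221, 0.585, 0.256] pointing down, gripper open.
Joint ranges: [-3, 3], [-0.9, 2.11], [0.09, 2.58], [-1.31, 4.45], [0.11, 2.69], [-2.54, 2.54]. Speed limits (rad/s): [2.39, 2.39, 3.01, 3.14, 3.14, 3.14].

INTERFACE

Orientations are given as [roll, pitch, yaw] about the fixed x, y, z axes, in that order (R = Rz(yaw) Ry(pitch) Rx(roll)).
In Python, from plant import monitor, viewer, workorder, models, bot gives the robot as it stands.
- The arm moves only by the tool arm_command, never from a script. Its argument "steps" is a list of rows, each an object with "dp": the shift along the world's x, y, z normalised to -1 to 1, where 1 is 100 mm, a list of three; "rotation": the turn, a rotation vector about the world's x, y, z normalised to -1 to 1, where 1 is pi rad, a list of three; "grip": the opening, from -1 (shut) to 1 (fully open). In form: [{"dp": [x, y, z], "rotation": [wx, wy, wz], "grip": grip}, ...]. A call has 1 to 12 rows; each row is the pose to reach, as a shift and turn from the pose commanded when the call began, turning the shorter way round; what a row does not reach only later rows make up. A row lasts 1/12 s, in which the tool goes at most 41.7 mm and 7.16 degrees, less where a joint would pass 70% of its speed; a pose out of reach is approached as far as the arm can. A call with a number of a shift or a turn outside -1 to 1 is refused whole. A call with a gripper value outside its range is refused whole. The fingers move at their own pace and stop on an object; "squeeze" is the grip in N (left out, the last holds). Time passes only in rows, so rows that repeat a pose let the fingers close. It gives the time, the measured TCP pose, the force, the opening and the grip force at its end, in the units of the state.
- monitor.state(): the state, without advancing time (a new reading comes with each control period).
- viewer.snapshot(name): name is "scene" or "top" or "wrist"; returns (picture, depth): 420x560x3 uint8, red, green, blue; 420x560 float32, m along the optical axis (not along the pixel's ray), 0 where there is no reading.
- viewer.camera_info(name): a dict with "fov_y" (degrees; the focal length in pixels is half the picture's height over the tangent of half this angle, whatever the lens; pixels are square), "cx", "cy" (the principal point, pixels), "R" (3x3) and "t" (3): a world point X has camera coordinates R X + t. Camera axes: x right, y down, z forward; pixel columns grow to the right and rows downward; lengths in m; the calibration is good to about 2 mm. A picture is of the moment at which its call begins: read the wrist's pose just before it. camera_info takes no time and is no camera call; for the wrist camera it gives the pose at the moment of the call.
- workorder.hand_in(): hands the job in; it is judged then, once.
Trained networks look in the newest picture that a camera, given by its name, has taken for a name from the list of things; names that differ only in an ending like _2 or _b are one class to them, and where a whole thing is asked for, a point or a joint stands for the part that bears it (a point fixed in the world has none). Each returns a list of dicts, best first, with "score" (0 to 1); they miss things now and then, are a little off and sometimes report something else, mostly with a low value. They report only what shows in the picture. A call takes as long as a camera call. They do not tell look-alikes from the thing itself.
- models.boxes_of(camera, label): "centre" ([x, y, z] in m, in the coordinates of the camera as it stood for that picture, good to about 4 mm: the middle of the surface that is visible of it).
The state is a dict: "time": time; "joint_pos": joint angles; "joint_velocities": joint speeds; "joint_efforts": joint torques, N m; "tcp_pos": TCP position; "tool_rot": TCP orientation; "contact_force": force on the tool from outside, world axes, zero at the start; "ft_torque": the same for the moment, N m; "finger_gap": finger opening in m; "grip_force": force on a finger pad.
Only numpy, scipy, OpenCV 4.12 (cv2) and the standard library are available. Lean on these libraries where they do the work, as an engineer would, in place of code of your own. Each camera call takes 0.05 s, during which the arm holds its last target. There are 200 camera calls.

TASK

Get the tea jug on the breakfast tray ready to serve: turn its black lock collar clockwise until the lug, which covers the sight window, stops at the locked mark. Then pick up the infrared thermometer, aim its lens squarely at the middle of the now uncovered window from about 90 mm away and hold it steady there for two seconds, without touching the jug with it. Lay the thermometer back in its cradle the way it was, and leave the mug, candle and plate undisturbed.

Things in the scene. Friction and masses are not known exactly. Their poses are not given: they have to be found in the camera images.
- jug: Insulated brushed-steel jug, fixed on the tray: round body 130 mm across and 110 mm high, then a 45 degree conical shoulder up to a neck 60 mm across at 145 mm; black loop handle on its local -y side reaching 108 mm from the axis; flat lid, top at 185 mm. Origin: centre of its underside (12 mm above the table, on the tray); z is the jug's axis, up; the sight window is on its local -x side.
- collar (a joint): Black lock collar round the jug's neck (78 mm across, 155 to 177 mm above the jug's underside), turning about the jug's vertical axis with light friction, stays where it is left. Value in rad, grows as it turns clockwise seen from above: 0 = lug straight over the window (unlocked), 1.30 = end stop, lug at the locked mark. It starts between 0 and 0.25.
- lug (a point): The collar's wide flat lug, a black bar 40 mm wide and 16 mm thick (158 to 174 mm above the jug's underside) sticking out radially to 97 mm from the jug's axis. This point: middle of the lug's thickness, 88 mm from the axis. Can be pushed sideways by the fingertips.
- locked_mark (a point): Where the lug point lies when the collar is locked (88 mm from the jug's axis, at lug height). On the jug it is marked by two dark raised ribs on the shoulder, right below the locked lug.
- window (a point): Round black sight window, 36 mm across, in a 42 mm pale metal bezel on the jug's 45 degree shoulder. This point: centre of its outer face, 51 mm from the jug's axis and 131 mm above its underside. Its x axis points straight out of the window (outward, 45 degrees upward).
- thermometer: White infrared thermometer, 160 g, loose, lying in the cradle: straight square handle 150 mm long, 26 mm wide, 24 mm high, with a round head 34 mm across at its front end, bent 45 degrees downward. Origin: centre of the handle, the place to grip from above (26 mm wide along y); x runs along the handle to the head, z up.
- lens (a point): Black lens, centre of the head's end face: 122 mm ahead (+x) of and 42 mm below the handle's centre. Its x axis is the sight line, pointing out of the lens (45 degrees down from the handle's x axis).
- cradle: Grey fixed charging cradle: base 150 x 75 x 12 mm and two open-topped saddles 100 mm apart along x (each 16 mm thick, flat seat 73 mm above the table, sides splayed outward, 22 mm high, about 36 mm apart at the seat). Origin: centre of its underside; x points the way the thermometer's head points.
- cradle_rest (a point): Where the handle's centre lies when the thermometer rests in the cradle, 85 mm above the table.
- cradle_nose (a point): Where the lens centre lies when the thermometer rests in the cradle.
- tray: Round wooden tray, fixed, 414 mm across, floor 12 mm and rim 30 mm above the table. Origin: centre of its underside.
- mug: White mug, empty, 82 mm across, 88 mm high, handle on its +y side; loose on the tray. Origin: centre of its underside. Bystander.
- candle: Unlit candle in a glass, 78 mm across, 90 mm high; loose on the tray. Origin: centre of its underside. Bystander.
- plate: White plate 164 mm across with a croissant fixed on it, 56 mm high in all; loose on the table. Origin: centre of its underside. Bystander.
Things that resemble listed ones, but are neither listed nor needed, are in the scene too. Of the things shaped like the thermometer, the white one is meant.

How it is judged:
By the outcome, as a careful person would: the job done as asked, in the order asked, and still so for the second after the job is handed in, with the robot touching nothing.
It also fails if it takes over 64 s, if anything falls off the work surface, if the arm or the gripper's body presses on something with over 40 N, if the wrist force passes 120 N, or if a joint passes its speed limit or range.

## Working session

There is one attempt and no reset: what is moved stays moved. The work goes in short steps, Python scripts to look and compute and a tool call to move; the robot and the scene stay as the last step left them, time stands still between calls to the robot, and variables do not carry over. Pictures are saved under pics/ and viewed, at most 10 in all, crops included, and the job is handed in when it is done.

Besides the shell and the picture viewer there is one more tool, called after "Emit:" in YAML: its name, and indented under it one key for each argument. arm_command: Moves the arm, as the interface text tells. Its arguments: {"type":"object","properties":{"steps":{"type":"array"},"squeeze":{"type":"number"}},"required":["steps"]}

```bash
mkdir -p pics; cat > h.py <<'E'
import numpy as np, cv2
from plant import monitor, viewer, workorder, models, bot
def snap(n):
    info=viewer.camera_info(n); im,d=viewer.snapshot(n); return im,d,info
def f(info): return 210/np.tan(np.radians(info["fov_y"])/2)
def world(info,c): return np.array(info["R"]).T@(np.array(c)-np.array(info["t"]))
def pix(info,X):
    c=np.array(info["R"])@X+np.array(info["t"]); return [round(float(info["cx"]+f(info)*c[0]/c[2]),1),round(float(info["cy"]+f(info)*c[1]/c[2]),1)]
def cloud(d,info):
    v,u=np.mgrid[0:420,0:560]; c=np.stack([(u-info["cx"])*d/f(info),(v-info["cy"])*d/f(info),d],-1)
    return (c-np.array(info["t"]))@np.array(info["R"])
def save(n,im): cv2.imwrite("pics/"+n+".png",im[...,::-1])
E
python3 - <<'E'
from h import *
np.set_printoptions(precision=3,suppress=True)
s=monitor.state();print(s["time"],s["tcp_pos"],s["tool_rot"],s["finger_gap"])
ims=[]
for n in ("scene","top"):
    im,d,i=snap(n); ims.append(im); np.savez(n+".npz",im=im,d=d)
    save(n,im)
    print(n,i["fov_y"],i["cx"],i["cy"],"cam at",-np.array(i["R"]).T@i["t"])
    for l in ("jug","lug","window","thermometer","lens","cradle","tray","mug","candle","plate","collar","locked_mark"):
        for b in models.boxes_of(n,l)[:3]:
            X=world(i,b["centre"]); print(l,round(b["score"],2),X,pix(i,X))
E
```

```text
0.0 [0.221 0.584 0.256] [-3.14 -0.    2.78] 0.08537907693676101
scene 52.345694354181965 278.79078480946754 208.48250044166915 cam at [ 1.369 -0.205  1.242]
jug 0.75 [ 0.602 -0.275  0.061] [161.1, 292.3]
jug 0.69 [ 0.575 -0.112  0.136] [206.4, 255.6]
lug 0.94 [ 0.555 -0.099  0.193] [206.7, 238.8]
window 0.77 [ 0.577 -0.114  0.134] [206.1, 256.6]
thermometer 0.89 [0.436 0.663 0.026] [388.4, 185.1]
thermometer 0.69 [0.451 0.321 0.092] [313.5, 200.1]
thermometer 0.33 [ 0.621 -0.162  0.017] [199.7, 292.2]
lens 0.83 [0.454 0.318 0.089] [313.0, 201.5]
lens 0.81 [0.438 0.663 0.028] [388.7, 185.1]
lens 0.71 [0.263 0.421 0.031] [314.9, 171.8]
cradle 0.85 [0.469 0.346 0.009] [320.0, 216.2]
cradle 0.29 [0.456 0.32  0.091] [313.7, 201.2]
tray 0.74 [ 0.619 -0.159  0.017] [200.3, 291.6]
mug 0.75 [ 0.601 -0.273  0.063] [161.5, 291.2]
mug 0.48 [ 0.578 -0.111  0.134] [207.0, 256.6]
candle 0.7 [ 0.503 -0.266  0.1  ] [155.0, 259.8]
plate 0.79 [0.732 0.178 0.016] [309.1, 286.0]
collar 0.72 [ 0.559 -0.098  0.19 ] [207.2, 240.2]
locked_mark 0.94 [ 0.575 -0.111  0.134] [206.8, 255.9]
top 51.38044505983327 
[... 279 characters left out ...]
24 0.67  0.026] [134.2, 231.8]
thermometer 0.63 [0.252 0.429 0.025] [208.4, 285.5]
lens 0.73 [0.425 0.676 0.027] [132.3, 231.7]
lens 0.71 [0.444 0.323 0.099] [239.1, 224.4]
lens 0.58 [0.254 0.43  0.026] [208.2, 285.1]
cradle 0.85 [0.469 0.354 0.013] [232.7, 217.5]
tray 0.61 [ 0.554 -0.148  0.011] [387.2, 190.8]
mug 0.68 [ 0.621 -0.279  0.055] [431.4, 167.8]
mug 0.55 [0.72  0.181 0.016] [285.6, 141.0]
candle 0.86 [ 0.478 -0.251  0.101] [428.5, 212.1]
candle 0.58 [ 0.622 -0.278  0.054] [430.9, 167.5]
candle 0.4 [0.466 0.353 0.01 ] [233.2, 218.7]
plate 0.85 [0.717 0.182 0.017] [285.2, 141.7]
collar 0.91 [ 0.545 -0.092  0.188] [381.4, 187.0]
locked_mark 0.71 [ 0.532 -0.089  0.147] [377.4, 193.0]
```

```bash
sleep 1; ls pics
```

```text
scene.png
top.png
```

View pics/top.png

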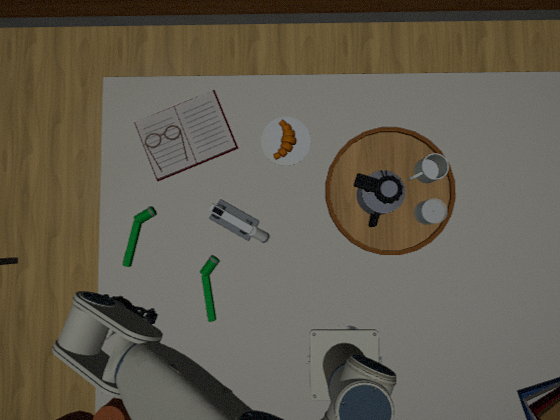

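View pics/scene.png

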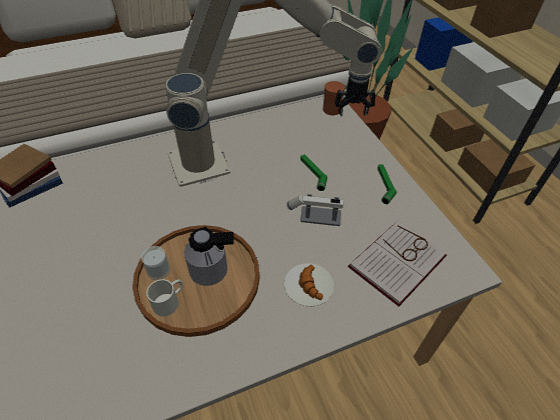

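The candidates shaped like the thermometer, as top-view pixels:
- White at (238,222), lying in the grey cradle.
- Green at (138,235).
- Green at (209,288).

The white one fits, both in colour and because it is in the cradle. The jug is at (385,190) and its lug points left to (362,182). The handle is at (374,220). In the scene view, the ribs sit near (206,256).

```bash
python3 - <<'E'
from h import *
from scipy.optimize import least_squares
np.set_printoptions(precision=4,suppress=True)
def circ(P,r=None):
    g=lambda p:np.hypot(P[:,0]-p[0],P[:,1]-p[1])-(p[2] if r is None else r)
    s=least_squares(g,[*P[:,:2].mean(0),0.05],loss='soft_l1',f_scale=0.002);return s.x,np.sqrt(2*s.cost/len(P))
C={}
for n in ("scene","top"):
    z=np.load(n+".npz");i=viewer.camera_info(n);W=cloud(z["d"],i);im=z["im"].astype(int);C[n]=(W,im)
    P=W.reshape(-1,3);near=np.hypot(P[:,0]-.55,P[:,1]+.145)<.14
    L=P[near&(P[:,2]>.19)&(P[:,2]<.21)]
    print(n,"lid",len(L),L.mean(0) if len(L) else 0)
    g=P[near&(np.hypot(P[:,0]-.55,P[:,1]+.145)<.085)&(P[:,2]>.03)&(P[:,2]<.11)]
    print("body",len(g), circ(g,0.065) if len(g)>20 else 0)
    lg=P[near&(P[:,2]>.178)&(P[:,2]<.194)];print("lug",len(lg),lg.mean(0) if len(lg) else 0)
    hd=P[near&(P[:,2]>.04)&(P[:,2]<.17)&(P[:,0]<.49)];print("handle",len(hd),hd.mean(0) if len(hd) else 0)
    # thermometer: white, above z .06 around (0.45,0.33)
    m=(np.abs(P[:,0]-.45)<.13)&(np.abs(P[:,1]-.33)<.13)&(P[:,2]>.088)&(P[:,2]<.11)
    T=P[m];c=T.mean(0);w,v=np.linalg.eigh(np.cov(T[:,:2].T));d=v[:,1];t=(T[:,:2]-c[:2])@d
    print("therm",len(T),c,"dir",d,np.degrees(np.arctan2(d[1],d[0])),t.min(),t.max(),np.median(T[:,2]))
im=np.load("top.npz")["im"];a=cv2.resize(im[140:240,330:450],None,fx=5,fy=5,interpolation=cv2.INTER_CUBIC)
save("topcrop",a)
E
```

```text
scene lid 217 [ 0.5427 -0.1118  0.1948]
body 501 (array([ 0.5398, -0.1129,  0.05  ]), np.float64(0.003516788414957948))
lug 534 [ 0.5544 -0.0889  0.1866]
handle 77 [ 0.4759 -0.2401  0.0999]
therm 325 [0.4613 0.3387 0.095 ] dir [0.4986 0.8668] 60.09019414322435 -0.0882523370601821 0.08338133765624894 0.09511473703221972
top lid 345 [ 0.5413 -0.106   0.1949]
body 32 (array([ 0.5371, -0.1682,  0.05  ]), np.float64(0.0046391052417653145))
lug 709 [ 0.5478 -0.0819  0.1873]
handle 441 [ 0.4721 -0.1562  0.098 ]
therm 528 [0.4582 0.3416 0.0957] dir [0.4995 0.8663] 60.03423268370208 -0.09147815936480123 0.08667887623901376 0.09584219266162802
```

Emit:
arm_command:
  steps:
    - {"dp": [0.35,-0.35,0.35],"rotation": [0,0,0],"grip": 1}
    - {"dp": [0.8,-0.7,0.8],"rotation": [0,0,0],"grip": 1}
    - {"dp": [0.8,-1,0.8],"rotation": [0,0,0],"grip": 1}
    - {"dp": [0.8,-1,0.8],"rotation": [0,0,0],"grip": 1}
    - {"dp": [0.8,-1,0.8],"rotation": [0,0,0],"grip": 1}

```text
time: 1.72
tcp_pos: [0.3037, 0.4821, 0.3395]
tool_rot: [3.138, 0.002, 2.777]
contact_force: [0.2, 1.0, 0.7]
finger_gap: 0.0855
grip_force: 0.0
```

Emit:
arm_command:
  steps:
    - {"dp": [0.3,-0.35,0.35],"rotation": [0,0,-0.03],"grip": 1}
    - {"dp": [0.6,-0.7,0.8],"rotation": [0,0,-0.06],"grip": 1}
    - {"dp": [0.8,-1,0.8],"rotation": [0,0,-0.09],"grip": 1}
    - {"dp": [0.8,-1,0.8],"rotation": [0,0,-0.1],"grip": 1}
    - {"dp": [0.8,-1,0.8],"rotation": [0,0,-0.1],"grip": 1}

```text
time: 2.13
tcp_pos: [0.384, 0.3825, 0.4191]
tool_rot: [3.137, 0.002, 2.461]
contact_force: [-0.2, 0.1, -0.1]
finger_gap: 0.0856
grip_force: 0.0
```

```bash
python3 - <<'E'
from h import *
np.set_printoptions(precision=3,suppress=True)
s=monitor.state();print(s["time"],s["tcp_pos"],s["tool_rot"],s["joint_pos"])
im,d,i=snap("wrist");save("w1",im);np.savez("w1.npz",im=im,d=d,R=i["R"],t=i["t"])
print(i["fov_y"],"cam at",-np.array(i["R"]).T@i["t"]); print(np.array(i["R"]))
for l in ("thermometer","lens","cradle"):
    for b in models.boxes_of("wrist",l)[:3]:
        X=world(i,b["centre"]); print(l,round(b["score"],2),X,pix(i,X))
E
```

```text
2.1333 [0.384 0.382 0.419] [3.137 0.002 2.461] [ 0.762  0.145  1.63  -0.001  1.362 -0.127]
69.87461570871442 cam at [0.321 0.433 0.538]
[[ 0.631  0.776  0.004]
 [ 0.736 -0.599  0.316]
 [ 0.248 -0.196 -0.949]]
thermometer 0.94 [0.446 0.33  0.095] [281.4, 226.0]
thermometer 0.93 [0.25  0.431 0.025] [252.4, 81.1]
thermometer 0.75 [0.416 0.669 0.028] [440.5, 65.9]
lens 0.97 [0.45  0.327 0.102] [281.7, 230.5]
lens 0.75 [0.249 0.432 0.028] [252.5, 79.8]
lens 0.73 [0.417 0.667 0.025] [439.0, 67.4]
cradle 0.79 [0.453 0.355 0.018] [294.9, 206.1]
cradle 0.56 [0.45  0.331 0.103] [283.8, 229.4]
cradle 0.34 [ 0.504 -0.088  0.148] [115.0, 405.4]
```

View pics/w1.png

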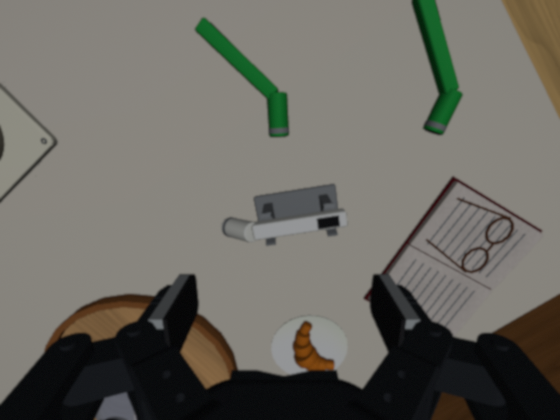

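The wrist view shows the white thermometer lying in the cradle at (295,222), and the two green ones at (245,80) and (440,65). The white one is confirmed as the one to pick up. Next I'll go over the jug.

Emit:
arm_command:
  steps:
    - {"dp": [0.2,-0.4,0],"rotation": [0,0,0],"grip": 1}
    - {"dp": [0.4,-0.7,0],"rotation": [0,0,0],"grip": 1}
    - {"dp": [0.4,-1,0],"rotation": [0,0,0],"grip": 1}

```text
time: 2.58
tcp_pos: [0.4224, 0.2846, 0.4151]
tool_rot: [-3.14, 0.0, 2.468]
contact_force: [-0.5, -0.5, 0.2]
finger_gap: 0.0859
grip_force: 0.0
```

Emit:
arm_command:
  steps:
    - {"dp": [0.2,-0.4,0],"rotation": [0,0,0],"grip": 1}
    - {"dp": [0.4,-0.7,0],"rotation": [0,0,0],"grip": 1}
    - {"dp": [0.4,-1,0],"rotation": [0,0,0],"grip": 1}

```text
time: 2.83
tcp_pos: [0.4629, 0.184, 0.4153]
tool_rot: [-3.141, 0.0, 2.467]
contact_force: [1.1, 0.4, -0.3]
finger_gap: 0.0853
grip_force: 0.0
```

Emit:
arm_command:
  steps:
    - {"dp": [0.2,-0.4,0],"rotation": [0,0,0],"grip": 1}
    - {"dp": [0.4,-0.7,0],"rotation": [0,0,0],"grip": 1}
    - {"dp": [0.4,-1,0],"rotation": [0,0,0],"grip": 1}

```text
time: 3.08
tcp_pos: [0.5033, 0.0838, 0.4153]
tool_rot: [-3.141, 0.0, 2.467]
contact_force: [-0.2, -0.6, 0.4]
finger_gap: 0.0857
grip_force: 0.0
```

Emit:
arm_command:
  steps:
    - {"dp": [0.2,-0.4,0],"rotation": [0,0,0],"grip": 1}
    - {"dp": [0.4,-0.7,0],"rotation": [0,0,0],"grip": 1}
    - {"dp": [0.4,-1,0],"rotation": [0,0,0],"grip": 1}
    - {"dp": [0.4,-1,0],"rotation": [0,0,0],"grip": 1}
    - {"dp": [0.4,-1,0],"rotation": [0,0,0],"grip": 1}

```text
time: 3.5
tcp_pos: [0.5412, -0.0156, 0.415]
tool_rot: [-3.141, -0.002, 2.465]
contact_force: [0.1, 0.2, -0.4]
finger_gap: 0.0853
grip_force: 0.0
```

```bash
python3 - <<'E'
from h import *
np.set_printoptions(precision=3,suppress=True)
s=monitor.state();print(s["time"],s["tcp_pos"],s["tool_rot"],s["joint_pos"])
im,d,i=snap("wrist");save("w2",im);np.savez("w2.npz",im=im,d=d,R=i["R"],t=i["t"])
for l in ("jug","lug","window","locked_mark","collar"):
    for b in models.boxes_of("wrist",l)[:2]:
        X=world(i,b["centre"]); print(l,round(b["score"],2),X,pix(i,X))
P=cloud(d,i).reshape(-1,3);n=np.hypot(P[:,0]-.54,P[:,1]+.11)<.14
for a,b in ((.192,.205),(.18,.191),(.125,.15)):
    L=P[n&(P[:,2]>a)&(P[:,2]<b)];print(a,len(L),L.mean(0),L.min(0),L.max(0))
E
```

```text
3.5 [ 0.541 -0.016  0.415] [-3.141 -0.002  2.465] [-0.051  0.15   1.633  0.     1.36  -0.945]
jug 0.81 [ 0.525 -0.081  0.185] [233.7, 212.7]
jug 0.48 [ 0.524 -0.115  0.011] [234.8, 194.7]
lug 0.59 [ 0.544 -0.086  0.186] [240.6, 227.3]
window 0.78 [ 0.528 -0.086  0.188] [231.7, 217.9]
locked_mark 0.59 [ 0.53  -0.082  0.19 ] [235.3, 217.8]
collar 0.59 [ 0.55  -0.089  0.186] [242.1, 231.5]
0.192 1186 [ 0.538 -0.109  0.198] [ 0.502 -0.147  0.192] [ 0.571 -0.077  0.201]
0.18 3193 [ 0.546 -0.077  0.188] [ 0.498 -0.152  0.18 ] [ 0.586 -0.014  0.191]
0.125 1976 [ 0.515 -0.092  0.136] [ 0.475 -0.167  0.125] [ 0.603 -0.047  0.15 ]
```

View pics/w2.png

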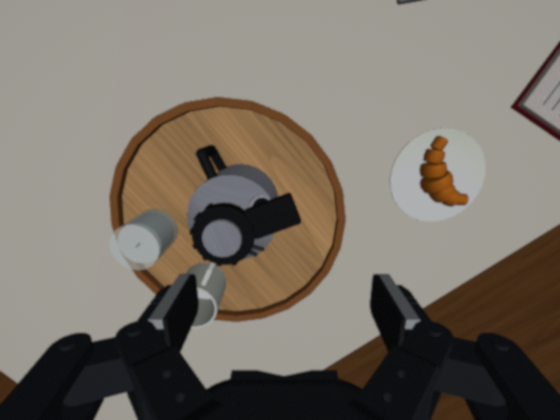

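```bash
cat > m.py <<'E'
from h import *
from scipy.optimize import least_squares
np.set_printoptions(precision=4,suppress=True)
def az(v): return np.degrees(np.arctan2(v[1],v[0]))
def jug(im,d,info,c0=(.539,-.109)):
    P=cloud(d,info).reshape(-1,3);I=im.reshape(-1,3).astype(int).mean(1);sat=np.ptp(im.reshape(-1,3).astype(int),1)
    c=np.array(c0)
    for _ in range(3):
        r=np.hypot(*(P[:,:2]-c).T); L=P[(P[:,2]>.193)&(P[:,2]<.203)&(r<.04)]
        g=lambda p:np.hypot(*(L[:,:2]-p[:2]).T)
        c=(L[:,:2].max(0)+L[:,:2].min(0))/2*.5+L[:,:2].mean(0)*.5
    q=P[:,:2]-c;r=np.hypot(*q.T)
    lug=q[(P[:,2]>.178)&(P[:,2]<.193)&(r>.05)&(r<.1)]
    A=np.arctan2(lug[:,1],lug[:,0]); m=lug.mean(0)
    a=np.arctan2(m[1],m[0]);u=np.array([np.cos(a),np.sin(a)]);side=lug@np.array([-u[1],u[0]])
    hd=q[(I<60)&(sat<30)&(r>.075)&(r<.12)&(P[:,2]>.04)&(P[:,2]<.16)&(q[:,0]<-.03)]
    rib=q[(I<60)&(r>.045)&(r<.075)&(P[:,2]>.115)&(P[:,2]<.16)&(q[:,0]>0)]
    bz=q[(r>.03)&(r<.07)&(P[:,2]>.125)&(P[:,2]<.165)&(I>130)]
    print("axis",c,"lid z",np.median(L[:,2]),"n",len(L));print("lug az",az(m),len(lug),"r",(lug@u).min(),(lug@u).max(),"side",side.min(),side.max())
    for k,v in(("handle",hd),("rib",rib),("bezel",bz)):
        if len(v): print(k,len(v),az(v.mean(0)),np.hypot(*v.mean(0)))
if __name__=="__main__":
    z=np.load("w2.npz");i=viewer.camera_info("wrist");i["R"],i["t"]=z["R"],z["t"];jug(z["im"],z["d"],i)
    for n in("top","scene"):
        y=np.load(n+".npz");print(n);jug(y["im"],y["d"],viewer.camera_info(n))
    save("w2c",cv2.resize(z["im"][135:275,170:320],None,fx=4,fy=4,interpolation=cv2.INTER_CUBIC))
E
python3 m.py
```

```text
axis [ 0.5384 -0.1102] lid z 0.1982023661811478 n 1160
lug az 73.06078968774995 1283 r 0.046800919736260715 0.09648029246740711 side -0.02200794017088825 0.018797355216813482
handle 424 162.9120686059267 0.09057832271353054
rib 99 29.031329080954354 0.04123414056467349
top
axis [ 0.5406 -0.1102] lid z 0.1969654113059906 n 220
lug az 73.050843368601 243 r 0.04776770907950859 0.09719488632705996 side -0.020902624172917474 0.01944035855691597
handle 89 163.23383009924441 0.09123441113241172
rib 54 -16.712922391004483 0.041310071719369616
scene
axis [ 0.5425 -0.1115] lid z 0.19641914496356155 n 153
lug az 71.40436830998246 169 r 0.0460826768851805 0.09306966718322952 side -0.01972715662247254 0.024377837240915738
handle 3 165.29357518597268 0.10297592680825099
rib 83 11.588992896591291 0.04118523610175243
```

View pics/w2c.png

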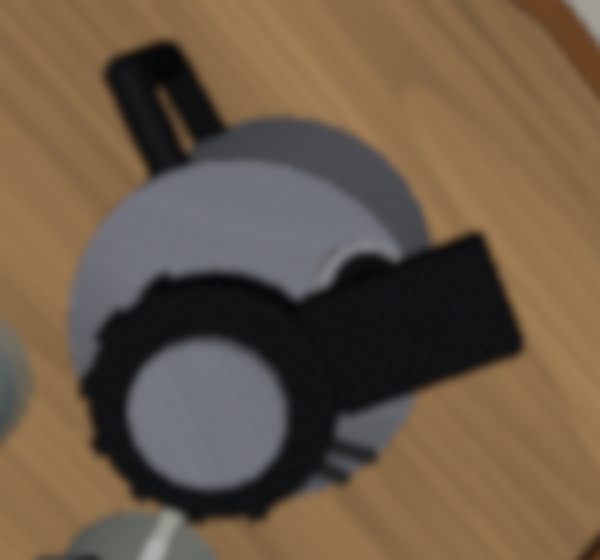

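The crop shows the lug's centre at about (415,325), with the bezel just showing at (355,270). The ribs are at (350,460), the handle is at the top left and the lid centre is at (207,412). I'll push from the lug's counter-clockwise side, which faces the robot, with the fingers shut.

Emit:
arm_command:
  steps:
    - {"dp": [-0.1,0,-0.4],"rotation": [0,0,0.04],"grip": -1}
    - {"dp": [-0.2,0,-0.8],"rotation": [0,0,0.08],"grip": -1}
    - {"dp": [-0.23,-0.04,-1],"rotation": [0,0,0.12],"grip": -1}
    - {"dp": [-0.23,-0.04,-1],"rotation": [0,0,0.122],"grip": -1}

```text
time: 4.13
tcp_pos: [0.5146, -0.0188, 0.3119]
tool_rot: [-3.139, -0.009, 2.855]
contact_force: [-0.6, 0.1, 0.6]
finger_gap: 0.0388
grip_force: 0.0
```

Emit:
arm_command:
  steps:
    - {"dp": [0,0,-0.3],"rotation": [0,0,0],"grip": -1}
    - {"dp": [0,0,-0.6],"rotation": [0,0,0],"grip": -1}
    - {"dp": [0,0,-0.8],"rotation": [0,0,0],"grip": -1}
    - {"dp": [0,0,-0.8],"rotation": [0,0,0],"grip": -1}
    - {"dp": [0,0,-0.8],"rotation": [0,0,0],"grip": -1}
    - {"dp": [0,0,-0.8],"rotation": [0,0,0],"grip": -1}

```text
time: 4.63
tcp_pos: [0.5199, -0.0192, 0.2384]
tool_rot: [3.141, 0.003, 2.848]
contact_force: [0.4, 0.1, 0.5]
finger_gap: 0.0001
grip_force: 0.0
```

```bash
python3 - <<'E'
from h import *
from m import jug
np.set_printoptions(precision=3,suppress=True)
s=monitor.state();print(s["time"],s["tcp_pos"],s["tool_rot"],s["finger_gap"],s["contact_force"])
for n in ("top","scene"):
    im,d,i=snap(n);np.savez(n+"2.npz",im=im,d=d)
c=np.array([.539,-.110]);p0=np.array(s["tcp_pos"][:2]);y0=s["tool_rot"][2]
for ph in np.linspace(73,-1.5,13):
    a=np.radians(ph);u=np.array([np.cos(a),np.sin(a)]);n=np.array([-u[1],u[0]]);P=c+.08*u+.031*n
    print(round(ph,1),P,"dp",(P-p0)/.1,"rot",(a+np.pi/2-y0)/np.pi)
E
```

```text
4.6333 [ 0.52  -0.019  0.238] [3.141 0.003 2.848] 5.2743910429308345e-05 [0.425 0.066 0.471]
73.0 [ 0.533 -0.024] dp [ 0.129 -0.052] rot -0.000949010210358846
66.8 [ 0.542 -0.024] dp [ 0.222 -0.05 ] rot -0.03543975095109952
60.6 [ 0.551 -0.025] dp [ 0.314 -0.058] rot -0.06993049169184018
54.4 [ 0.56  -0.027] dp [ 0.405 -0.077] rot -0.10442123243258099
48.2 [ 0.569 -0.03 ] dp [ 0.494 -0.105] rot -0.13891197317332166
42.0 [ 0.578 -0.033] dp [ 0.579 -0.142] rot -0.17340271391406248
35.8 [ 0.586 -0.038] dp [ 0.66  -0.189] rot -0.20789345465480313
29.5 [ 0.593 -0.044] dp [ 0.735 -0.243] rot -0.24238419539554396
23.3 [ 0.6  -0.05] dp [ 0.803 -0.306] rot -0.27687493613628467
17.1 [ 0.606 -0.057] dp [ 0.865 -0.376] rot -0.31136567687702543
10.9 [ 0.612 -0.064] dp [ 0.918 -0.452] rot -0.34585641761776614
4.7 [ 0.616 -0.073] dp [ 0.963 -0.533] rot -0.3803471583585069
-1.5 [ 0.62  -0.081] dp [ 0.999 -0.619] rot -0.4148378990992477
```

Emit:
arm_command:
  steps:
    - {"dp": [0,0,-0.2],"rotation": [0,0,0],"grip": -1}
    - {"dp": [0,0,-0.4],"rotation": [0,0,0],"grip": -1}
    - {"dp": [0,0,-0.52],"rotation": [0,0,0],"grip": -1}
    - {"dp": [0,0,-0.52],"rotation": [0,0,0],"grip": -1}
    - {"dp": [0,0,-0.52],"rotation": [0,0,0],"grip": -1}
    - {"dp": [0,0,-0.52],"rotation": [0,0,0],"grip": -1}

```text
time: 5.23
tcp_pos: [0.5193, -0.0195, 0.1858]
tool_rot: [3.141, 0.002, 2.849]
contact_force: [0.2, 0.2, 0.8]
finger_gap: -0.0004
grip_force: 0.0
```

Emit:
arm_command:
  steps:
    - {"dp": [0.06,-0.02,0],"rotation": [0,0,0],"grip": -1}
    - {"dp": [0.13,-0.05,0],"rotation": [0,0,0],"grip": -1}
    - {"dp": [0.18,-0.05,0],"rotation": [0,0,-0.017],"grip": -1}
    - {"dp": [0.22,-0.05,0],"rotation": [0,0,-0.035],"grip": -1}
    - {"dp": [0.27,-0.055,0],"rotation": [0,0,-0.052],"grip": -1}
    - {"dp": [0.31,-0.06,0],"rotation": [0,0,-0.07],"grip": -1}
    - {"dp": [0.36,-0.07,0],"rotation": [0,0,-0.087],"grip": -1}
    - {"dp": [0.4,-0.08,0],"rotation": [0,0,-0.104],"grip": -1}
    - {"dp": [0.45,-0.09,0],"rotation": [0,0,-0.122],"grip": -1}
    - {"dp": [0.49,-0.105,0],"rotation": [0,0,-0.139],"grip": -1}
    - {"dp": [0.535,-0.125,0],"rotation": [0,0,-0.156],"grip": -1}
    - {"dp": [0.58,-0.14,0],"rotation": [0,0,-0.173],"grip": -1}

```text
time: 6.23
tcp_pos: [0.5772, -0.0337, 0.1849]
tool_rot: [3.141, 0.001, 2.303]
contact_force: [-1.3, 0.7, 0.3]
finger_gap: 0.0004
grip_force: 0.5
```

```bash
python3 - <<'E'
from h import *
from m import jug
np.set_printoptions(precision=3,suppress=True)
s=monitor.state();print(s["time"],s["tcp_pos"],s["tool_rot"],s["contact_force"])
im,d,i=snap("scene");save("s2",cv2.resize(im[190:330,120:280],None,fx=4,fy=4));
c=np.array([.539,-.110]);p0=np.array(s["tcp_pos"][:2]);y0=s["tool_rot"][2]
for ph in np.linspace(42,-1.5,8):
    a=np.radians(ph);u=np.array([np.cos(a),np.sin(a)]);n=np.array([-u[1],u[0]]);P=c+.08*u+.031*n
    print(round(ph,1),P,"dp",(P-p0)/.1,"rot",(a+np.pi/2-y0)/np.pi)
E
```

```text
6.2333 [ 0.577 -0.034  0.185] [3.141 0.001 2.303] [-1.28   0.725  0.297]
42.0 [ 0.578 -0.033] dp [0.005 0.003] rot 0.0003852556996246743
35.8 [ 0.586 -0.038] dp [ 0.085 -0.043] rot -0.034138553824184945
29.6 [ 0.593 -0.044] dp [ 0.16  -0.098] rot -0.06866236334799442
23.4 [ 0.6  -0.05] dp [ 0.229 -0.161] rot -0.1031861728718039
17.1 [ 0.606 -0.057] dp [ 0.291 -0.231] rot -0.13770998239561344
10.9 [ 0.612 -0.064] dp [ 0.344 -0.307] rot -0.17223379191942298
4.7 [ 0.616 -0.073] dp [ 0.389 -0.388] rot -0.20675760144323255
-1.5 [ 0.62  -0.081] dp [ 0.425 -0.474] rot -0.241281410967042
```

Contact is light at 1.5 N, in the pushing direction. I'll carry on.

Emit:
arm_command:
  steps:
    - {"dp": [0.04,-0.02,0],"rotation": [0,0,-0.017],"grip": -1}
    - {"dp": [0.085,-0.043,0],"rotation": [0,0,-0.034],"grip": -1}
    - {"dp": [0.123,-0.07,0],"rotation": [0,0,-0.051],"grip": -1}
    - {"dp": [0.16,-0.098,0],"rotation": [0,0,-0.069],"grip": -1}
    - {"dp": [0.195,-0.13,0],"rotation": [0,0,-0.086],"grip": -1}
    - {"dp": [0.229,-0.161,0],"rotation": [0,0,-0.103],"grip": -1}
    - {"dp": [0.26,-0.195,0],"rotation": [0,0,-0.12],"grip": -1}
    - {"dp": [0.291,-0.231,0],"rotation": [0,0,-0.138],"grip": -1}
    - {"dp": [0.32,-0.27,0],"rotation": [0,0,-0.155],"grip": -1}
    - {"dp": [0.344,-0.307,0],"rotation": [0,0,-0.172],"grip": -1}
    - {"dp": [0.367,-0.347,0],"rotation": [0,0,-0.19],"grip": -1}
    - {"dp": [0.389,-0.388,0],"rotation": [0,0,-0.207],"grip": -1}

```text
time: 7.28
tcp_pos: [0.6162, -0.0724, 0.1849]
tool_rot: [3.14, -0.0, 1.653]
contact_force: [0.7, 1.6, 0.5]
finger_gap: -0.0002
grip_force: 0.7
```

Emit:
arm_command:
  steps:
    - {"dp": [0.01,-0.02,0],"rotation": [0,0,-0.009],"grip": -1}
    - {"dp": [0.02,-0.04,0],"rotation": [0,0,-0.017],"grip": -1}
    - {"dp": [0.03,-0.06,0],"rotation": [0,0,-0.026],"grip": -1}

```text
time: 7.53
tcp_pos: [0.619, -0.0785, 0.1849]
tool_rot: [3.14, -0.0, 1.573]
contact_force: [1.3, 0.7, 0.6]
finger_gap: 0.0003
grip_force: 0.6
```

```bash
python3 - <<'E'
from h import *
from m import jug
s=monitor.state();print(s["time"],s["tcp_pos"],s["tool_rot"],s["contact_force"])
im,d,i=snap("top");jug(im,d,i)
E
```

```text
7.5333 [ 0.619  -0.0785  0.1849] [ 3.1402 -0.      1.5728] [1.3122 0.6887 0.6054]Traceback (most recent call last):
  File "<stdin>", line 4, in <module>
  File "m.py", line 11, in jug
    c=(L[:,:2].max(0)+L[:,:2].min(0))/2*.5+L[:,:2].mean(0)*.5
       ~~~~~~~~~~~^^^
    return umr_maximum(a, axis, None, out, keepdims, initial, where)
ValueError: zero-size array to reduction operation maximum which has no identity
```

Emit:
arm_command:
  steps:
    - {"dp": [0.003,-0.015,0],"rotation": [0,0,-0.006],"grip": -1}
    - {"dp": [0.006,-0.03,0],"rotation": [0,0,-0.012],"grip": -1}
    - {"dp": [0.006,-0.03,0],"rotation": [0,0,-0.012],"grip": -1}

```text
time: 7.83
tcp_pos: [0.6192, -0.0799, 0.1847]
tool_rot: [3.141, -0.003, 1.534]
contact_force: [1.6, 8.2, 1.7]
finger_gap: -0.0002
grip_force: 4.2
```

Emit:
arm_command:
  steps:
    - {"dp": [0.0,-0.015,0],"rotation": [0,0,-0.006],"grip": -1}
    - {"dp": [0.0,-0.03,0],"rotation": [0,0,-0.012],"grip": -1}
    - {"dp": [0.0,-0.03,0],"rotation": [0,0,-0.012],"grip": -1}

```text
time: 8.08
tcp_pos: [0.6196, -0.0801, 0.1848]
tool_rot: [3.14, -0.007, 1.497]
contact_force: [2.7, 21.1, 0.9]
finger_gap: 0.0001
grip_force: 10.7
```

The force rose to 21 N with no further motion, so the lug is on its end stop. I'll back off, rise and look.

Emit:
arm_command:
  steps:
    - {"dp": [0.0,0.1,0],"rotation": [0,0,0],"grip": -1}
    - {"dp": [0.0,0.3,0],"rotation": [0,0,0],"grip": -1}
    - {"dp": [0.0,0.4,0.3],"rotation": [0,0,0],"grip": -1}
    - {"dp": [0.0,0.4,0.65],"rotation": [0,0,0],"grip": -1}
    - {"dp": [0.0,0.4,1],"rotation": [0,0,0],"grip": -1}

```text
time: 8.5
tcp_pos: [0.6179, -0.0435, 0.2847]
tool_rot: [-3.139, 0.0, 1.499]
contact_force: [0.9, -0.5, -0.1]
finger_gap: -0.0003
grip_force: 0.0
```

Emit:
arm_command:
  steps:
    - {"dp": [-0.2,0,0.4],"rotation": [0,0,0],"grip": 1}
    - {"dp": [-0.5,0,0.8],"rotation": [0,0,0],"grip": 1}
    - {"dp": [-0.5,0,1],"rotation": [0,0,0],"grip": 1}
    - {"dp": [-0.5,0,1],"rotation": [0,0,0],"grip": 1}
    - {"dp": [-0.5,0,1],"rotation": [0,0,0],"grip": 1}

```text
time: 8.92
tcp_pos: [0.5691, -0.0445, 0.3868]
tool_rot: [3.137, 0.001, 1.498]
contact_force: [-0.2, -1.2, -0.0]
finger_gap: 0.0605
grip_force: 0.0
```

```bash
python3 - <<'E'
from h import *
from m import jug,az
np.set_printoptions(precision=4,suppress=True)
s=monitor.state();print(s["time"],s["tcp_pos"],s["tool_rot"])
for n in("wrist","top","scene"):
    im,d,i=snap(n);np.savez(n+"3.npz",im=im,d=d,R=i["R"],t=i["t"]);print(n)
    if n=="wrist":
        q=pix(i,np.array([.56,-.06,.14]));u,v=int(q[0]),int(q[1]);print(u,v)
        save("w3",cv2.resize(im[max(v-90,0):v+90,max(0,u-120):u+120],None,fx=3.3,fy=3.3,interpolation=cv2.INTER_CUBIC))
    try: jug(im,d,i)
    except Exception as e: print(e)
    for l in ("window","lug","locked_mark"):
        for b in models.boxes_of(n,l)[:2]:
            X=world(i,b["centre"]); print(l,round(b["score"],2),X,az(X-[.539,-.11,0]),pix(i,X))
E
```

```text
8.9167 [ 0.5691 -0.0445  0.3868] [3.1368 0.0006 1.498 ]
wrist
276 199
axis [ 0.5387 -0.1096] lid z 0.19812340613747048 n 1294
lug az 1.1148846379538597 1371 r 0.046192352803776135 0.0967798699602093 side -0.021911408228434716 0.018201886075197595
handle 438 162.90521955978204 0.09032028599525135
rib 388 68.58898846504842 0.04985939277375994
bezel 63 84.0588781524175 0.04407951493803961
window 0.59 [ 0.5456 -0.0902  0.1864] 71.47752843222871 [265.5, 236.1]
lug 0.78 [ 0.553  -0.102   0.1869] 29.692847406751238 [272.7, 245.4]
lug 0.72 [ 0.6111 -0.2851  0.0693] -67.60866004837158 [317.8, 313.4]
locked_mark 0.75 [ 0.5498 -0.0849  0.1879] 66.69913640169094 [268.7, 232.0]
top
axis [ 0.5418 -0.127 ] lid z 0.19642927733648244 n 76
zero-size array to reduction operation minimum which has no identity
window 0.76 [ 0.537  -0.0718  0.1287] 92.96207770256528 [370.3, 192.2]
lug 0.48 [ 0.5373 -0.0685  0.1314] 92.28202412823408 [369.4, 192.0]
lug 0.46 [ 0.543  -0.1328  0.1863] -80.11727643831263 [395.6, 187.7]
locked_mark 0.6 [ 0.5368 -0.0677  0.1314] 92.91904787750983 [369.1, 192.1]
scene
axis [ 0.545  -0.1116] lid z 0.1962900385031226 n 153
lug az -1.0357228788881463 182 r 0.04761814347334773 0.09601478162557235 side -0.01950024528421934 0.020493452117214216
handle 4 164.79876883034996 0.10565777776781318
rib 88 20.947954309418748 0.03694296387120856
window 0.83 [ 0.5813 -0.1168  0.1346] -9.11894754575367 [205.5, 257.9]
lug 0.76 [ 0.5655 -0.1107  0.1919] -1.610553078904992 [203.8, 242.6]
lug 0.25 [0.4542 0.3198 0.0914] 101.16788296410141 [313.6, 200.9]
locked_mark 0.7 [ 0.5783 -0.1162  0.1311] -8.91800180820693 [205.6, 257.8]m.py:14: RuntimeWarning: Mean of empty slice.
  A=np.arctan2(lug[:,1],lug[:,0]); m=lug.mean(0)
  ret = um.true_divide(
```

View pics/w3.png

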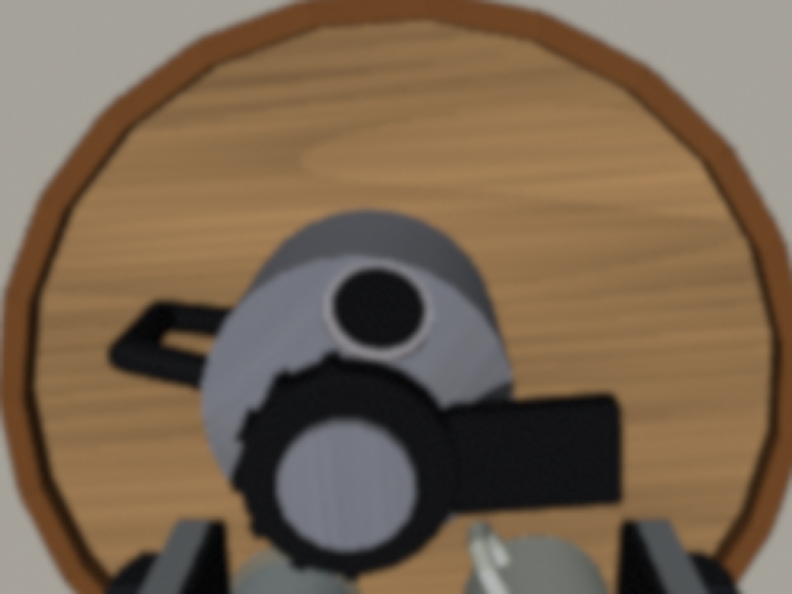

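The crop shows the window uncovered, with its centre at (378,308). The lug now points right at (535,450), over the ribs. Next I'll measure the window and thermometer precisely.

```bash
cat > win.py <<'E'
from h import *
from m import az
np.set_printoptions(precision=4,suppress=True)
def win(im,d,i,u0,v0,c=np.array([.5387,-.1098])):
    g=im.astype(int).max(2);m=((g<45)).astype(np.uint8)
    n,lab,st,ce=cv2.connectedComponentsWithStats(m,connectivity=4)
    k=lab[v0,u0];ys,xs=np.nonzero(lab==k);print("comp",k,st[k],ce[k])
    W=cloud(d,i)[ys,xs];P=W.mean(0)
    q=W-P;w,v=np.linalg.eigh(q.T@q);nn=v[:,0]*np.sign(v[2,0])
    # ellipse-centre ray
    hull=cv2.fitEllipse(cv2.findContours((lab==k).astype(np.uint8),0,1)[0][0]);print("ellipse",hull)
    print("win",P,"az from axis",az(P[:2]-c),"r",np.hypot(*(P[:2]-c)),"normal",nn,"az",az(nn),"elev",np.degrees(np.arcsin(nn[2])))
if __name__=="__main__":
    for n,u,v in (("wrist",270,202),):
        z=np.load(n+"3.npz");i=viewer.camera_info(n);i["R"],i["t"]=z["R"],z["t"];win(z["im"],z["d"],i,u,v)
    # thermometer from w1, top
    z=np.load("w1.npz");i=viewer.camera_info("wrist");i["R"],i["t"]=z["R"],z["t"]
    for n in("w1","top","scene","top3","scene3"):
        y=np.load(n+".npz"); j=i if n=="w1" else viewer.camera_info(n.rstrip("3"))
        P=cloud(y["d"],j).reshape(-1,3);c=np.array([.459,.341])
        for _ in range(4):
            m=(np.hypot(*(P[:,:2]-c).T)<.085)&(P[:,2]>.0915)&(P[:,2]<.104);T=P[m]
            w,v=np.linalg.eigh(np.cov(T[:,:2].T));dd=v[:,1]*-1*np.sign(v[1,1]);pp=np.array([-dd[1],dd[0]])
            t=(T[:,:2])@dd;s=T[:,:2]@pp
            c=dd*(c@dd)+pp*((np.percentile(s,3)+np.percentile(s,97))/2)
        Q=P[(P[:,2]>.05)&(P[:,2]<.104)];a=(Q[:,:2]-c)@dd;b=(Q[:,:2]-c)@pp;k=(abs(b)<.012)
        back=a[k&(abs(a)<.1)].min();front=a[k&(abs(a)<.2)].max()
        print(n,len(T),"az",az(dd),"c",c,"back",back,"front",front,"ctr by back",c+dd*(back+.075),"z",np.median(T[:,2]),"width",np.percentile(s,97)-np.percentile(s,3))
E
python3 win.py
```

```text
comp 1 [258 191  26  23 452] [270.2788 201.9779]
ellipse ((270.2976989746094, 201.97927856445312), (21.35061264038086, 25.04720687866211), 102.23890686035156)
win [ 0.5521 -0.0617  0.1445] az from axis 74.39560543869926 r 0.04990202552688451 normal [-0.2837 -0.9429  0.1744] az -106.74361641061533 elev 10.042621569844968
w1 1876 az -119.96000714784658 c [0.457  0.3421] back -0.08522040217562808 front 0.12270536804586786 ctr by back [0.4621 0.351 ] z 0.09810425061820585 width 0.04337859527770804
top 461 az -119.70289734292439 c [0.458  0.3416] back -0.08679730707836567 front 0.11992508820417308 ctr by back [0.4639 0.3518] z 0.09629415240521515 width 0.025622230486901515
scene 259 az -120.16736549591623 c [0.4585 0.3413] back -0.08391791967272447 front 0.12234588139635598 ctr by back [0.4629 0.349 ] z 0.09619481219254597 width 0.03067937960973513
top3 456 az -119.1802507753725 c [0.4581 0.3415] back -0.0879024215093596 front 0.11986779975396049 ctr by back [0.4644 0.3528] z 0.09629425734143232 width 0.02619686424119727
scene3 260 az -120.33789909559432 c [0.4603 0.3402] back -0.08397160024295128 front 0.12215722154262595 ctr by back [0.4649 0.348 ] z 0.09621027353028735 width 0.03014216672831968
```

Emit:
arm_command:
  steps:
    - {"dp": [-0.1,0.4,0],"rotation": [0,0,-0.035],"grip": 1}
    - {"dp": [-0.2,0.8,0],"rotation": [0,0,-0.07],"grip": 1}
    - {"dp": [-0.26,1,0],"rotation": [0,0,-0.105],"grip": 1}

```text
time: 9.77
tcp_pos: [0.5418, 0.0582, 0.3842]
tool_rot: [-3.141, -0.001, 1.163]
contact_force: [0.6, 0.7, -0.4]
finger_gap: 0.0853
grip_force: 0.0
```

Emit:
arm_command:
  steps:
    - {"dp": [-0.1,0.4,0],"rotation": [0,0,-0.035],"grip": 1}
    - {"dp": [-0.2,0.8,0],"rotation": [0,0,-0.038],"grip": 1}
    - {"dp": [-0.26,1,0],"rotation": [0,0,-0.038],"grip": 1}

```text
time: 10.02
tcp_pos: [0.5156, 0.1589, 0.3845]
tool_rot: [-3.141, -0.001, 1.049]
contact_force: [-0.3, -0.8, 0.3]
finger_gap: 0.0853
grip_force: 0.0
```

Emit:
arm_command:
  steps:
    - {"dp": [-0.1,0.4,0],"rotation": [0,0,0],"grip": 1}
    - {"dp": [-0.2,0.8,-0.2],"rotation": [0,0,0],"grip": 1}
    - {"dp": [-0.26,1,-0.4],"rotation": [0,0,0],"grip": 1}

```text
time: 10.27
tcp_pos: [0.4908, 0.259, 0.3458]
tool_rot: [3.139, -0.005, 1.05]
contact_force: [0.8, 0.7, -1.2]
finger_gap: 0.0852
grip_force: 0.0
```

Emit:
arm_command:
  steps:
    - {"dp": [-0.1,0.4,-0.2],"rotation": [0,0,0],"grip": 1}
    - {"dp": [-0.2,0.8,-0.4],"rotation": [0,0,0],"grip": 1}
    - {"dp": [-0.28,0.97,-0.5],"rotation": [0,0,0],"grip": 1}
    - {"dp": [-0.28,0.97,-0.5],"rotation": [0,0,0],"grip": 1}
    - {"dp": [-0.28,0.97,-0.5],"rotation": [0,0,0],"grip": 1}

```text
time: 10.68
tcp_pos: [0.4617, 0.3537, 0.2932]
tool_rot: [-3.141, 0.002, 1.052]
contact_force: [0.9, -0.2, 1.1]
finger_gap: 0.0857
grip_force: 0.0
```

```bash
python3 - <<'E'
from h import *
from m import az
np.set_printoptions(precision=4,suppress=True)
s=monitor.state();print(s["time"],s["tcp_pos"],s["tool_rot"],s["joint_pos"])
im,d,i=snap("wrist");np.savez("w4.npz",im=im,d=d,R=i["R"],t=i["t"]);save("w4",im)
W=cloud(d,i);g=im.astype(int);white=(g.min(2)>120)&(np.ptp(g,2)<25)
P=W.reshape(-1,3);near=np.hypot(P[:,0]-.4635,P[:,1]-.352)<.075
T=P[near&(P[:,2]>.09)&(P[:,2]<.105)&(white.ravel())]
# only the flat top
rect=cv2.minAreaRect((T[:,:2]*1e4).astype(np.float32));print(len(T),rect)
w,v=np.linalg.eigh(np.cov(T[:,:2].T));dd=v[:,1]*-np.sign(v[1,1]);pp=np.array([-dd[1],dd[0]]);c=np.array([.4635,.352])
b=(T[:,:2]-c)@pp;print("az",az(dd),"lat",np.percentile(b,[2,50,98]),"z",np.percentile(T[:,2],[5,50,95]))
a=(P[:,:2]-c)@dd;k=(abs((P[:,:2]-c)@pp)<.011)&(P[:,2]>.06)&(P[:,2]<.104);print("back/front",a[k&(abs(a)<.11)].min(),a[k&(abs(a)<.2)].max())
E
```

```text
10.6833 [0.4617 0.3537 0.2932] [-3.1409  0.0021  1.0516] [ 0.6333  0.3199  1.6935 -0.0002  1.1304  1.1525]
2169 ((4613.8740234375, 3524.7353515625), (1477.9755859375, 269.7744140625), 60.251564025878906)
az -119.20748263652152 lat [-0.013  -0.0025  0.0093] z [0.0966 0.098  0.0992]
back/front -0.07413781065051135 0.1301659409034088
```

View pics/w4.png

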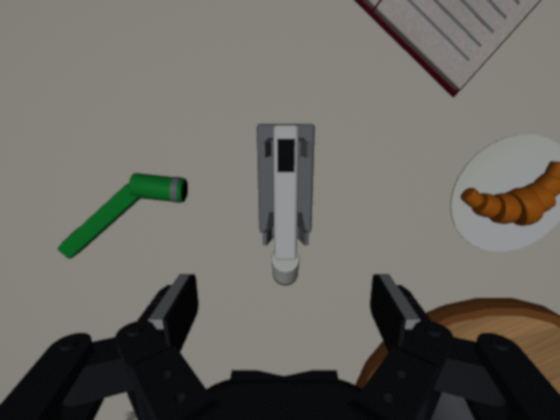

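The white thermometer spans (286,130) to (286,280), centred between the open fingers. Now I'll go down to grip it.

Emit:
arm_command:
  steps:
    - {"dp": [0,-0.01,-0.4],"rotation": [0,0,0],"grip": 1}
    - {"dp": [0,-0.01,-0.8],"rotation": [0,0,0],"grip": 1}
    - {"dp": [0,-0.01,-1],"rotation": [0,0,0],"grip": 1}

```text
time: 10.98
tcp_pos: [0.4624, 0.3497, 0.192]
tool_rot: [-3.141, 0.002, 1.047]
contact_force: [-0.8, -0.1, -0.1]
finger_gap: 0.0855
grip_force: 0.0
```

Emit:
arm_command:
  steps:
    - {"dp": [0,0,-0.3],"rotation": [0,0,0],"grip": 1}
    - {"dp": [0,0,-0.6],"rotation": [0,0,0],"grip": 1}
    - {"dp": [0,0,-0.85],"rotation": [0,0,0],"grip": 1}
    - {"dp": [0,0,-1],"rotation": [0,0,0],"grip": 1}
    - {"dp": [0,0,-1],"rotation": [0,0,0],"grip": 1}
    - {"dp": [0,0,-1],"rotation": [0,0,0],"grip": 1}

```text
time: 11.48
tcp_pos: [0.4636, 0.3509, 0.0947]
tool_rot: [3.142, 0.0, 1.047]
contact_force: [0.4, 0.0, 0.3]
finger_gap: 0.0855
grip_force: 0.0
```

Emit:
arm_command:
  steps:
    - {"dp": [0,0,0],"rotation": [0,0,0],"grip": -1}
    - {"dp": [0,0,0],"rotation": [0,0,0],"grip": -1}
    - {"dp": [0,0,0],"rotation": [0,0,0],"grip": -1}
    - {"dp": [0,0,0],"rotation": [0,0,0],"grip": -1}
    - {"dp": [0,0,0],"rotation": [0,0,0],"grip": -1}
    - {"dp": [0,0,0],"rotation": [0,0,0],"grip": -1}
    - {"dp": [0,0,0],"rotation": [0,0,0],"grip": -1}
    - {"dp": [0,0,0],"rotation": [0,0,0],"grip": -1}
    - {"dp": [0,0,0],"rotation": [0,0,0],"grip": -1}
    - {"dp": [0,0,0],"rotation": [0,0,0],"grip": -1}
  squeeze: 60

```text
time: 12.32
tcp_pos: [0.463, 0.3521, 0.0953]
tool_rot: [3.141, -0.001, 1.049]
contact_force: [-1.4, -0.7, 7.5]
finger_gap: 0.0253
grip_force: 60.0
```

Emit:
arm_command:
  steps:
    - {"dp": [0,0,0.1],"rotation": [0,0,0],"grip": -1}
    - {"dp": [0,0,0.25],"rotation": [0,0,0],"grip": -1}
    - {"dp": [0,0,0.45],"rotation": [0,0,0],"grip": -1}
    - {"dp": [0,0,0.7],"rotation": [0,0,0],"grip": -1}
    - {"dp": [0,0,1],"rotation": [0,0,0],"grip": -1}

```text
time: 12.73
tcp_pos: [0.4616, 0.351, 0.1944]
tool_rot: [-3.14, 0.003, 1.049]
contact_force: [0.6, -1.0, -2.2]
finger_gap: 0.0254
grip_force: 59.1
```

Emit:
arm_command:
  steps:
    - {"dp": [0.1,-0.1,0.25],"rotation": [0,0,0.01],"grip": -1}
    - {"dp": [0.3,-0.3,0.5],"rotation": [0,0,0.025],"grip": -1}
    - {"dp": [0.5,-0.5,0.64],"rotation": [0,0,0.04],"grip": -1}
    - {"dp": [0.75,-0.75,0.64],"rotation": [0,0,0.06],"grip": -1}
    - {"dp": [1,-1,0.64],"rotation": [0,0,0.079],"grip": -1}

```text
time: 13.15
tcp_pos: [0.5636, 0.2512, 0.2604]
tool_rot: [3.14, -0.002, 1.301]
contact_force: [0.1, 1.6, -2.5]
finger_gap: 0.0246
grip_force: 59.3
```

Emit:
arm_command:
  steps:
    - {"dp": [0.2,-0.2,0],"rotation": [0,0,0],"grip": -1}
    - {"dp": [0.4,-0.4,0],"rotation": [0,0,0],"grip": -1}
    - {"dp": [0.6,-0.56,0],"rotation": [0,0,0],"grip": -1}
    - {"dp": [0.61,-0.57,0],"rotation": [0,0,0],"grip": -1}
    - {"dp": [0.61,-0.57,0],"rotation": [0,0,0],"grip": -1}
    - {"dp": [0.61,-0.57,0],"rotation": [0,0,0],"grip": -1}

```text
time: 13.65
tcp_pos: [0.6229, 0.1948, 0.2581]
tool_rot: [-3.14, 0.0, 1.297]
contact_force: [0.3, 0.7, -2.7]
finger_gap: 0.0252
grip_force: 59.4
```

```bash
cat > th.py <<'E'
from h import *
from m import az
np.set_printoptions(precision=4,suppress=True)
def run(tag):
    s=monitor.state();t=np.array(s["tcp_pos"]);y=s["tool_rot"][2];print(s["time"],t,s["tool_rot"],s["finger_gap"],s["grip_force"],s["joint_pos"])
    dd=-np.array([np.cos(y),np.sin(y)]);pp=np.array([-dd[1],dd[0]])
    for n in("top","scene"):
        im,d,i=snap(n);np.savez(n+tag+".npz",im=im,d=d)
        P=cloud(d,i).reshape(-1,3);g=im.reshape(-1,3).astype(int);a=(P[:,:2]-t[:2])@dd;b=(P[:,:2]-t[:2])@pp;z=P[:,2]-t[2]
        k=(abs(b)<.022)&(z<.03)&(z>-.08)&(g.min(1)>90)
        h=k&(a>.03)&(a<.085)&(z>-.01);hb=k&(a<-.03)&(a>-.075)&(z>-.01)
        for nm,q in(("fore",h),("aft",hb)):
            if q.sum()>5:
                print(n,nm,q.sum(),"a",a[q].mean(),"b mid",(b[q].min()+b[q].max())/2,"z",np.median(z[q]), "slope",np.polyfit(a[q],z[q],1)[0] if q.sum()>20 else 0)
        k2=(abs(b)<.014)&(z<.03)&(z>-.085);print(n,"front",a[k2&(a<.17)&(a>0)].max() if (k2&(a<.17)&(a>0)).any() else None,"back",a[k2&(a>-.12)].min())
    return s
if __name__=="__main__":
    import sys;run(sys.argv[1])
E
python3 th.py A
```

```text
13.65 [0.6229 0.1948 0.2581] [-3.1403  0.0004  1.2966] 0.025233181483273217 59.41935360431671 [0.2847 0.4622 1.5625 0.0004 1.1181 0.5587]
top fore 121 a 0.049116524140472455 b mid 0.0015645464787126181 z 0.0014882617445909907 slope -0.01226486065494003
top front 0.13193067632902952 back -0.0562699341511059
scene fore 126 a 0.05839887102539649 b mid 0.0011459654862471238 z 0.00045705510821428263 slope -0.024146366527221734
scene aft 40 a -0.05789012098774604 b mid 0.0035839782466727307 z 0.00039708243147323907 slope -0.01212105712456091
scene front 0.13254440222574998 back -0.07306142910730275
```

Emit:
arm_command:
  steps:
    - {"dp": [-0.04,-0.15,0.01],"rotation": [0,0,0],"grip": -1}
    - {"dp": [-0.08,-0.3,0.01],"rotation": [0,0,0],"grip": -1}
    - {"dp": [-0.12,-0.45,0.01],"rotation": [0,0,0],"grip": -1}
    - {"dp": [-0.16,-0.6,0.01],"rotation": [0,0,0],"grip": -1}
    - {"dp": [-0.18,-0.7,0.01],"rotation": [0,0,0],"grip": -1}
    - {"dp": [-0.2,-0.77,0.01],"rotation": [0,0,0],"grip": -1}
    - {"dp": [-0.2,-0.77,0.01],"rotation": [0,0,0],"grip": -1}
    - {"dp": [-0.2,-0.77,0.01],"rotation": [0,0,0],"grip": -1}

```text
time: 14.42
tcp_pos: [0.6038, 0.1172, 0.2595]
tool_rot: [3.141, -0.0, 1.296]
contact_force: [-0.1, -0.1, -1.7]
finger_gap: 0.0254
grip_force: 59.5
```

```bash
python3 - <<'E'
from th import *
s=run("B")
t=np.array(s["tcp_pos"]);y=s["tool_rot"][2];dd=-np.array([np.cos(y),np.sin(y),0]);Z=np.array([0,0,1])
lens=t-.0105*Z+.122*dd-.042*Z;sd=(dd-Z)/2**.5
for c in((.5387,-.1098),(.540,-.110),(.5415,-.1105)):
  for a in (73,74.4,75.6):
    a=np.radians(a);u=np.array([np.cos(a),np.sin(a),0]);w=np.array([*c,.143])+.051*u-0*Z;v=w-lens;D=v@sd
    print(c,np.degrees(a),"dist",D,"miss",np.linalg.norm(v-D*sd),"ang",np.degrees(np.arccos(-(u+Z)/2**.5@sd)))
im=np.load("sceneB.npz")["im"];save("sB",cv2.resize(im[170:320,140:320],None,fx=4,fy=4,interpolation=cv2.INTER_CUBIC))
E
```

```text
14.4167 [0.6038 0.1172 0.2595] [ 3.1413 -0.0004  1.2957] 0.025425243364266197 59.45148289203644 [0.1723 0.405  1.6503 0.0003 1.0858 0.4472]
top fore 175 a 0.05998319289128411 b mid 0.002516686638358384 z 0.000717418904875422 slope -0.02207889686754543
top aft 41 a -0.06725248912757019 b mid 1.3763573034519978e-05 z 0.0007747706551401445 slope 0.05433027204300771
top front 0.09126802745635547 back -0.07531437492607096
scene fore 125 a 0.057937801979842746 b mid 0.002481796491978833 z 0.0009556902472123152 slope -0.04578931697051216
scene aft 42 a -0.0595430782578351 b mid 0.001391195910976994 z 0.00018593764916161049 slope -0.03460417402450742
scene front 0.13250558314158162 back -0.07403798040529978
(0.5387, -0.1098) 73.0 dist 0.08993897690159275 miss 0.0005764167239770938 ang 0.8771599559941153
(0.5387, -0.1098) 74.4 dist 0.08993066463791362 miss 0.0012734008947945636 ang 0.11278095300343804
(0.5387, -0.1098) 75.6 dist 0.08994067607012057 miss 0.0022756600275633245 ang 0.9612978329338038
(0.54, -0.11) 73.0 dist 0.08982541703067651 miss 0.0015696467473401258 ang 0.8771599559941153
(0.54, -0.11) 74.4 dist 0.08981710476699739 miss 0.000708221333878491 ang 0.11278095300343804
(0.54, -0.11) 75.6 dist 0.08982711619920433 miss 0.0011259931944591287 ang 0.9612978329338038
(0.5415, -0.1105) 73.0 dist 0.08987760516494657 miss 0.003059370714167433 ang 0.8771599559941153
(0.5415, -0.1105) 74.4 dist 0.08986929290126744 miss 0.0018602464070891001 ang 0.11278095300343804
(0.5415, -0.1105) 75.6 dist 0.08987930433347438 miss 0.0009241887396883265 ang 0.9612978329338038
```

View pics/sB.png

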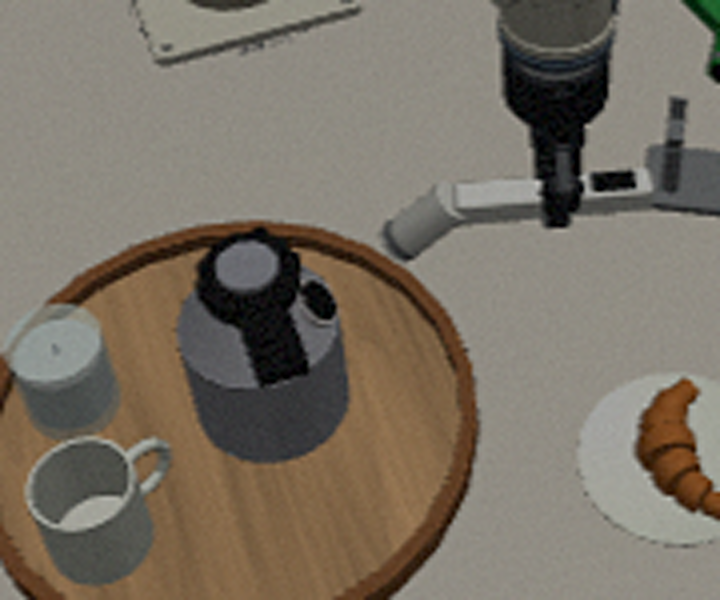

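The picture shows the head at (410,230) aiming at the uncovered window at (320,300), with the lug over the ribs. The aim is within about 2 mm, 1° and 90 mm, so I'll hold for 3 s.

Emit:
arm_command:
  steps:
    - {"dp": [0,0,0],"rotation": [0,0,0],"grip": -1}
    - {"dp": [0,0,0],"rotation": [0,0,0],"grip": -1}
    - {"dp": [0,0,0],"rotation": [0,0,0],"grip": -1}
    - {"dp": [0,0,0],"rotation": [0,0,0],"grip": -1}
    - {"dp": [0,0,0],"rotation": [0,0,0],"grip": -1}
    - {"dp": [0,0,0],"rotation": [0,0,0],"grip": -1}
    - {"dp": [0,0,0],"rotation": [0,0,0],"grip": -1}
    - {"dp": [0,0,0],"rotation": [0,0,0],"grip": -1}
    - {"dp": [0,0,0],"rotation": [0,0,0],"grip": -1}
    - {"dp": [0,0,0],"rotation": [0,0,0],"grip": -1}
    - {"dp": [0,0,0],"rotation": [0,0,0],"grip": -1}
    - {"dp": [0,0,0],"rotation": [0,0,0],"grip": -1}

```text
time: 15.52
tcp_pos: [0.6037, 0.1177, 0.2593]
tool_rot: [3.142, -0.0, 1.297]
contact_force: [-0.3, -0.2, -2.2]
finger_gap: 0.0251
grip_force: 59.5
```

Emit:
arm_command:
  steps:
    - {"dp": [0,0,0],"rotation": [0,0,0],"grip": -1}
    - {"dp": [0,0,0],"rotation": [0,0,0],"grip": -1}
    - {"dp": [0,0,0],"rotation": [0,0,0],"grip": -1}
    - {"dp": [0,0,0],"rotation": [0,0,0],"grip": -1}
    - {"dp": [0,0,0],"rotation": [0,0,0],"grip": -1}
    - {"dp": [0,0,0],"rotation": [0,0,0],"grip": -1}
    - {"dp": [0,0,0],"rotation": [0,0,0],"grip": -1}
    - {"dp": [0,0,0],"rotation": [0,0,0],"grip": -1}
    - {"dp": [0,0,0],"rotation": [0,0,0],"grip": -1}
    - {"dp": [0,0,0],"rotation": [0,0,0],"grip": -1}
    - {"dp": [0,0,0],"rotation": [0,0,0],"grip": -1}
    - {"dp": [0,0,0],"rotation": [0,0,0],"grip": -1}

```text
time: 16.52
tcp_pos: [0.6037, 0.1177, 0.2593]
tool_rot: [-3.142, -0.0, 1.297]
contact_force: [-0.3, -0.4, -1.9]
finger_gap: 0.0249
grip_force: 59.5
```

Emit:
arm_command:
  steps:
    - {"dp": [0,0,0],"rotation": [0,0,0],"grip": -1}
    - {"dp": [0,0,0],"rotation": [0,0,0],"grip": -1}
    - {"dp": [0,0,0],"rotation": [0,0,0],"grip": -1}
    - {"dp": [0,0,0],"rotation": [0,0,0],"grip": -1}
    - {"dp": [0,0,0],"rotation": [0,0,0],"grip": -1}
    - {"dp": [0,0,0],"rotation": [0,0,0],"grip": -1}
    - {"dp": [0,0,0],"rotation": [0,0,0],"grip": -1}
    - {"dp": [0,0,0],"rotation": [0,0,0],"grip": -1}
    - {"dp": [0,0,0],"rotation": [0,0,0],"grip": -1}
    - {"dp": [0,0,0],"rotation": [0,0,0],"grip": -1}
    - {"dp": [0,0,0],"rotation": [0,0,0],"grip": -1}
    - {"dp": [0,0,0],"rotation": [0,0,0],"grip": -1}

```text
time: 17.52
tcp_pos: [0.6037, 0.1177, 0.2593]
tool_rot: [-3.142, 0.0, 1.297]
contact_force: [0.6, 0.2, -2.7]
finger_gap: 0.0252
grip_force: 59.5
```

Emit:
arm_command:
  steps:
    - {"dp": [0.05,0.15,0],"rotation": [0,0,0],"grip": -1}
    - {"dp": [0.1,0.35,0],"rotation": [0,0,0],"grip": -1}
    - {"dp": [0.15,0.6,0],"rotation": [0,0,0],"grip": -1}
    - {"dp": [0.2,0.8,0],"rotation": [0,0,0],"grip": -1}

```text
time: 17.85
tcp_pos: [0.6241, 0.1996, 0.2595]
tool_rot: [3.141, -0.001, 1.297]
contact_force: [0.1, -0.8, -2.6]
finger_gap: 0.0251
grip_force: 59.5
```

Emit:
arm_command:
  steps:
    - {"dp": [-0.2,0.2,0],"rotation": [0,0,-0.02],"grip": -1}
    - {"dp": [-0.4,0.4,0],"rotation": [0,0,-0.04],"grip": -1}
    - {"dp": [-0.6,0.6,0],"rotation": [0,0,-0.06],"grip": -1}
    - {"dp": [-0.8,0.8,0],"rotation": [0,0,-0.079],"grip": -1}
    - {"dp": [-1,1,0],"rotation": [0,0,-0.079],"grip": -1}

```text
time: 18.27
tcp_pos: [0.5228, 0.2993, 0.2593]
tool_rot: [-3.142, -0.0, 1.046]
contact_force: [0.3, 0.1, -2.0]
finger_gap: 0.0252
grip_force: 59.6
```

Emit:
arm_command:
  steps:
    - {"dp": [-0.2,0.2,0],"rotation": [0,0,0],"grip": -1}
    - {"dp": [-0.4,0.35,0],"rotation": [0,0,0],"grip": -1}
    - {"dp": [-0.55,0.48,-0.1],"rotation": [0,0,0],"grip": -1}
    - {"dp": [-0.607,0.543,-0.3],"rotation": [0,0,0],"grip": -1}
    - {"dp": [-0.607,0.543,-0.6],"rotation": [0,0,0],"grip": -1}
    - {"dp": [-0.607,0.543,-0.8],"rotation": [0,0,0],"grip": -1}
    - {"dp": [-0.607,0.543,-0.8],"rotation": [0,0,0],"grip": -1}
    - {"dp": [-0.607,0.543,-0.8],"rotation": [0,0,0],"grip": -1}
    - {"dp": [-0.607,0.543,-0.8],"rotation": [0,0,0],"grip": -1}

```text
time: 19.02
tcp_pos: [0.4638, 0.3528, 0.1805]
tool_rot: [3.141, -0.002, 1.049]
contact_force: [0.3, 0.5, -2.0]
finger_gap: 0.0249
grip_force: 59.5
```

```bash
python3 th.py C
```

```text
19.0167 [0.4638 0.3528 0.1805] [ 3.141  -0.0016  1.0488] 0.02493933935025543 59.515371322631836 [0.6299 0.4583 1.7796 0.0001 0.9019 1.1519]
top fore 13 a 0.033619992997198325 b mid -0.004072300148601497 z 0.0010805945316036958 slope 0
top front 0.13128481233650097 back 0.02276115505922281
scene fore 90 a 0.0586337165653662 b mid 0.0029342086593015307 z 0.000715010771530647 slope -0.03484422151935834
scene aft 34 a -0.05771100126403206 b mid 0.0038931043626117 z 0.0014278136500859295 slope -0.030535870369866342
scene front 0.1335402437080271 back -0.07299358990704254
```

Emit:
arm_command:
  steps:
    - {"dp": [-0.008,-0.007,-0.25],"rotation": [0,0,0],"grip": -1}
    - {"dp": [-0.008,-0.007,-0.45],"rotation": [0,0,0],"grip": -1}
    - {"dp": [-0.008,-0.007,-0.6],"rotation": [0,0,0],"grip": -1}
    - {"dp": [-0.008,-0.007,-0.7],"rotation": [0,0,0],"grip": -1}
    - {"dp": [-0.008,-0.007,-0.78],"rotation": [0,0,0],"grip": -1}
    - {"dp": [-0.008,-0.007,-0.81],"rotation": [0,0,0],"grip": -1}
    - {"dp": [-0.008,-0.007,-0.83],"rotation": [0,0,0],"grip": -1}
    - {"dp": [-0.008,-0.007,-0.84],"rotation": [0,0,0],"grip": -1}
    - {"dp": [-0.008,-0.007,-0.84],"rotation": [0,0,0],"grip": -1}

```text
time: 19.87
tcp_pos: [0.4626, 0.3516, 0.0959]
tool_rot: [3.141, -0.001, 1.049]
contact_force: [0.5, -0.3, -2.1]
finger_gap: 0.0249
grip_force: 59.7
```

Emit:
arm_command:
  steps:
    - {"dp": [0,0,-0.005],"rotation": [0,0,0],"grip": -1}
    - {"dp": [0,0,-0.01],"rotation": [0,0,0],"grip": -1}
    - {"dp": [0,0,-0.015],"rotation": [0,0,0],"grip": -1}
    - {"dp": [0,0,-0.015],"rotation": [0,0,0],"grip": -1}

```text
time: 20.2
tcp_pos: [0.4626, 0.3517, 0.0953]
tool_rot: [3.141, -0.001, 1.049]
contact_force: [-3.0, -3.0, 8.8]
finger_gap: 0.0251
grip_force: 61.2
```

Seated, with 9 N of support from the saddles. I'll release it and rise.

Emit:
arm_command:
  steps:
    - {"dp": [0,0,0.005],"rotation": [0,0,0],"grip": -0.2}
    - {"dp": [0,0,0.005],"rotation": [0,0,0],"grip": 0.2}
    - {"dp": [0,0,0.005],"rotation": [0,0,0],"grip": 0.6}
    - {"dp": [0,0,0.005],"rotation": [0,0,0],"grip": 1}
    - {"dp": [0,0,0.005],"rotation": [0,0,0],"grip": 1}
    - {"dp": [0,0,0.005],"rotation": [0,0,0],"grip": 1}
    - {"dp": [0,0,0.005],"rotation": [0,0,0],"grip": 1}
    - {"dp": [0,0,0.005],"rotation": [0,0,0],"grip": 1}
    - {"dp": [0,0,0.005],"rotation": [0,0,0],"grip": 1}
    - {"dp": [0,0,0.005],"rotation": [0,0,0],"grip": 1}

```text
time: 21.03
tcp_pos: [0.4622, 0.3513, 0.0943]
tool_rot: [-3.142, 0.0, 1.049]
contact_force: [0.5, 0.5, -0.5]
finger_gap: 0.0854
grip_force: 0.0
```

Emit:
arm_command:
  steps:
    - {"dp": [0,0,0.15],"rotation": [0,0,0],"grip": 1}
    - {"dp": [0,0,0.4],"rotation": [0,0,0],"grip": 1}
    - {"dp": [0,0,0.7],"rotation": [0,0,0],"grip": 1}
    - {"dp": [0,0,1],"rotation": [0,0,0],"grip": 1}

```text
time: 21.37
tcp_pos: [0.4617, 0.351, 0.1948]
tool_rot: [-3.141, 0.002, 1.049]
contact_force: [0.2, 0.6, -0.0]
finger_gap: 0.0854
grip_force: 0.0
```

Emit:
arm_command:
  steps:
    - {"dp": [0,0,0.4],"rotation": [0,0,0],"grip": 1}
    - {"dp": [0,0,0.8],"rotation": [0,0,0],"grip": 1}
    - {"dp": [0,0,1],"rotation": [0,0,0],"grip": 1}
    - {"dp": [0,0,1],"rotation": [0,0,0],"grip": 1}
    - {"dp": [0,0,1],"rotation": [0,0,0],"grip": 1}

```text
time: 21.78
tcp_pos: [0.4626, 0.3516, 0.2957]
tool_rot: [3.14, -0.003, 1.049]
contact_force: [0.7, 0.7, -0.9]
finger_gap: 0.0853
grip_force: 0.0
```

```bash
python3 - <<'E'
from h import *
from m import az,jug
np.set_printoptions(precision=4,suppress=True)
s=monitor.state();print(s["time"],s["tcp_pos"],s["finger_gap"])
im,d,i=snap("wrist")
g=im.astype(int);white=(g.min(2)>120)&(np.ptp(g,2)<25);P=cloud(d,i).reshape(-1,3)
T=P[(np.hypot(P[:,0]-.4635,P[:,1]-.352)<.075)&(P[:,2]>.09)&(P[:,2]<.105)&white.ravel()]
print(len(T),cv2.minAreaRect((T[:,:2]*1e4).astype(np.float32)),np.percentile(T[:,2],[5,50,95]))
im2,d2,i2=snap("scene");jug(im2,d2,i2);o=np.load("scene.npz")["im"]
for l in("mug","candle","plate"): 
    b=models.boxes_of("scene",l)[0];print(l,b["score"],world(i2,b["centre"]))
diff=np.abs(im2.astype(int)-o).max(2);n,lab,st,ce=cv2.connectedComponentsWithStats((cv2.medianBlur(diff.astype(np.uint8),5)>30).astype(np.uint8))
print([ (list(map(int,a)),) for a in st[1:] if a[4]>25])
save("end",np.hstack([im2[180:340,120:360],im[100:260,160:400]]))
E
```

```text
21.7833 [0.4626 0.3516 0.2957] 0.08528553829859771
2145 ((4614.40869140625, 3523.808349609375), (1471.73193359375, 246.24778747558594), 59.82732009887695) [0.0966 0.098  0.0992]
axis [ 0.5418 -0.1124] lid z 0.19641865523110744 n 155
lug az -0.17904092700796134 193 r 0.04817791467298828 0.09726549801227112 side -0.019647035034133505 0.019805574900023347
handle 4 163.7603962368437 0.1007721538429719
rib 80 24.21248289521835 0.038107088947190004
mug 0.84 [ 0.6038 -0.2754  0.0605]
candle 0.93 [ 0.5045 -0.268   0.0997]
plate 0.74 [ 0.5795 -0.1229  0.1344]
[([214, 0, 167, 172, 9798],), ([183, 15, 14, 35, 230],), ([178, 67, 10, 5, 32],), ([204, 79, 6, 15, 45],), ([159, 95, 42, 33, 771],), ([206, 99, 13, 8, 65],), ([215, 232, 19, 13, 187],), ([200, 249, 17, 18, 208],)]
```

View pics/end.png

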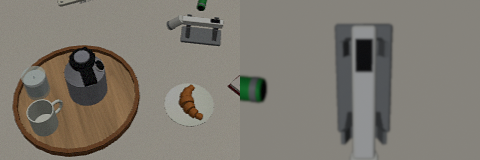

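The final picture shows the thermometer back in its cradle, at (365,80), within 0.2 mm of where it started. The lug is locked over the ribs at (93,78). The mug, candle and plate have not changed, because the scene differs from the start only at the lug and the arm. I'm handing the job in.

```bash
python3 -c "
from plant import workorder
print(workorder.hand_in())"
```

```text
the job is handed in; nothing more can be done
None
```

I handed the job in at about 22 s: the collar is turned to its end stop, I held the thermometer on the window at about 90 mm for 3 s without touching the jug, it is back in its cradle, and the mug, candle and plate are undisturbed. The verdict was not shown.

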